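Pack the spare bails in the shelf bin and close its divider on them

TASK

Pack the spare cricket bails away in the clear bin: first slide the bin's divider away from the front end wall, where it starts, right back to its stop, then lift every bail out of the moulded tray and lay them all flat across the bin, side by side in one layer between that front wall and the divider. Finally slide the divider up snug so that the bails are packed against each other and against the front end wall with no room to roll about. Leave the ball, its cup, the spike key and the tin where they are.

Things in the scene. Friction and masses are not known exactly. Their poses are not given: they have to be found in the camera images.
- divider (a joint): the bin's sliding divider: the clear distance in m between the bin's front end wall and the divider's face, 0 (against the wall) to 0.25 (back at its stop); it slides stiffly (about 2 N) and stays where it is left. It starts near the front wall, with too little room for the bails
- divider_grip (a point): the centre of the divider's grip, an upright white block 60 mm wide (x), 14 thick (y, the way it slides), 32 high (55 to 87 mm above the work surface), on a cross bar 22 mm across (y) that rides on the bin's long rims (top 56 mm up). The divider's plate, 6 mm thick, hangs below it; its face towards the front wall is 3 mm from this point in -y. Axes as at bin_front
- bin_front (a point): middle of the inner face of the front end wall of the bin, at the inner floor (3 mm above the work surface). y points from here along the bin, the way the divider opens; x across, z up. The bin is an open clear plastic box fixed to the shelf, 282 mm long (y), 128 wide (122 inside), 50 high, walls 3, with grey tracks on its long rims
- tray_mid (a point): centre (11 mm above the underside) of the grey moulded tray, 142 (x) x 246 (y) x 22 mm, loose, 0.6 kg. Five bail-shaped cavities lie along x, 46 mm apart in y (-92 to 92 mm). Bails lie in them by their spigots, 11 mm deep; a 72 mm wide trough across the middle gives fingers room on both sides of the barrels (its floor is 5 mm above the underside, 2 mm below the barrels)
- bail1_mid (a point): a turned pale wooden bail, 111 mm long, 35 g: barrel 20 mm in diameter and 54 long, thinner spigots of 12 mm diameter at its ends (22 mm long at +x, 35 at -x). This point is on its axis half-way along the whole bail (on the barrel, 6.5 mm from the barrel's middle); x runs along the bail. It starts in a cavity of the tray, 17 mm above the work surface; absent (None) in some starts
- bail2_mid (a point): a bail like bail1, with the same point and axes; absent (None) in some starts
- bail3_mid (a point): a bail like bail1, with the same point and axes; absent (None) in some starts
- bail4_mid (a point): a bail like bail1, with the same point and axes; absent (None) in some starts
- bail5_mid (a point): a bail like bail1, with the same point and axes; absent (None) in some starts
- cup_mid (a point): the stainless steel ball holder cup, 80 mm across and 46 mm high, loose; its centre, half-way up. Leave alone
- ball_center (a point): the centre of the red tennis ball, 66 mm in diameter, that sits in the cup. Leave alone
- key_mid (a point): the plastic spike key, a T-shaped grey wrench about 100 mm long and 24 mm thick, lying loose; the middle of its shaft. Leave alone
- tin_mid (a point): a plain metal tin of bat wax, 68 mm in diameter and 75 mm high, standing loose; its centre. Leave alone
Mind the look-alikes: they are no part of the job. What is shaped like the part that bears bail2_mid but orange is not meant. Leave any yellow look-alike of the part that bears bail1_mid alone.

How it is judged:
By the outcome, as a careful person would: the job done as asked, in the order asked, and still so for the second after the job is handed in, with the robot touching nothing.
Of bail1, bail2, bail3, bail4, bail5 only 3 to 5 are there at a start; the rules pass over those that are not, and their reading is None.
At some moment in a run one of tray may be knocked a few centimetres aside while the robot is not near it.
Once in a run the grip may slacken for a moment while it holds something.
It also fails if it takes over 210 s, if anything falls off the work surface, if the arm or the gripper's body presses on something with over 40 N, if the wrist force passes 120 N, or if a joint passes its speed limit or range.

ROBOT

A 7-joint arm with a two-finger parallel gripper is mounted at the origin on the work surface. World frame = base frame: x ahead of the robot, y to its left, z up, the work surface at z = 0. Lengths are in m, angles in rad, forces in N, time in s.
With the tool pointing down it reaches from about 0.425 to 0.95 m from the base axis. Payload 16.7 kg.
Tool frame: the origin (TCP) lies between the finger pads; the fingertips stand 11 mm ahead of it and the grasp point (between the pads) lies 8 mm behind it; z points along the fingers, y is the line along which they close (so a half turn about z gives the same grasp; the last joint's range is limited). The gripper opens to 94 mm and grips with 3 to 60 N. Pads are 16 mm wide; open, the fingers measure 119 mm over their backs; the gripper's body (75 mm by 177 mm) begins 78 mm behind the grasp point.
Start: joints at [1.087, 0.426, 0.074, 1.606, -0.034, 1.111, -0.067], TCP at [0.221, -0.638, 0.216] pointing down, gripper open.
Joint ranges: [-2.85, 2.85], [-0.5, 2.14], [-1.23, 1.37], [0.21, 2.46], [-1.02, 4.16], [0.16, 2.05], [-2.73, 2.73]. Speed limits (rad/s): [1.89, 1.89, 2.39, 2.39, 3.01, 3.01, 3.01].

INTERFACE

Orientations are given as a unit quaternion [w, x, y, z].
In Python, from cell import bot gives the robot as it stands. The module is installed in compiled form; this text tells all that it offers. Calls block until the motion is done:
- bot.movep(position, orientation): joint-space move of the TCP to a pose.
- bot.move_linear(position, rot=None, v=0.15): straight line of the TCP; rot=None keeps the orientation; v is the mean speed in m/s.
- bot.move_j(angles): joint-space move.
- bot.move_gripper(opening): opening from 0.0 (shut) to 1.0 (fully open); the grip force is fixed at half the most; returns when the fingers have stopped.
- bot.pause(seconds).
- bot.solve_ik(position, orientation): joint angles nearest the present ones, or None.
- bot.grab_frame(name): name is "scene" or "top" or "wrist"; returns (picture, depth): 480x640x3 uint8, red, green, blue; 480x640 float32, m along the optical axis (not along the pixel's ray), 0 where there is no reading.
- bot.get_calibration(name): a dict with "fx", "fy", "cx", "cy" (pixels), "origin" and "attitude" of the camera in the world; the wrist camera has in their place "tool_from_camera" (4x4, takes a point from camera to tool coordinates, whose origin is the TCP and whose axes are the flange's). Camera axes: x right, y up, looking along -z (the intrinsics and any distortion apply to the point x, -y, -z); pixel columns grow to the right and rows downward; lengths in m; the calibration is good to about 2 mm. A picture is of the moment at which its call begins: read the wrist's pose just before it. get_calibration takes no time and is no camera call.
A pose or a line that the arm cannot do raises bot.IKError and nothing moves.
- bot.job_done(): hands the job in; it is judged then, once.
Readings, each from a call of its own:
- bot.current_t(): time.
- bot.current_qpos(): joint angles.
- bot.current_qvel(): joint speeds.
- bot.current_joint_efforts(): joint torques, N m.
- bot.current_position(): TCP position.
- bot.current_orientation(): TCP orientation.
- bot.current_contact_force(): force on the tool from outside, world axes, zero at the start.
- bot.current_ft_torque(): the same for the moment, N m.
- bot.current_opening(): opening from 0.0 (shut) to 1.0 (fully open).
- bot.current_grasp_force(): force on a finger pad.
Only numpy, scipy, OpenCV 4.12 (cv2) and the standard library are available. Lean on these libraries where they do the work, as an engineer would, in place of code of your own. Each camera call takes 0.05 s, during which the arm holds its last target. There are 200 camera calls.

## Working session

There is one attempt and no reset: what is moved stays moved. The work goes in short steps, each a Python script; the robot and the scene stay as the last script left them, time stands still between calls to the robot, and variables do not carry over. Pictures are saved under pics/ and viewed, at most 14 in all, crops included, and the job is handed in when it is done.

```bash
mkdir -p pics; ls; cat > h.py <<'E'
import numpy as np, cv2
from scipy.spatial.transform import Rotation as R
from cell import bot
def rot(q): return R.from_quat([q[1],q[2],q[3],q[0]]).as_matrix()
def att(a):
    a=np.array(a,float)
    return a if a.shape==(3,3) else rot(a)
def campose(name):
    c=bot.get_calibration(name)
    if name=="wrist":
        T=np.array(c["tool_from_camera"]); Rt=rot(bot.current_orientation()); p=np.array(bot.current_position())
        return c,Rt@T[:3,:3],p+Rt@T[:3,3]
    return c,att(c["attitude"]),np.array(c["origin"])
def grab(name):
    P=campose(name); im,d=bot.grab_frame(name); return im,d,P
def ray(P,u,v):
    c,Rm,o=P; return o,Rm@np.array([(u-c["cx"])/c["fx"],-(v-c["cy"])/c["fy"],-1.])
def onplane(P,u,v,z):
    o,d=ray(P,u,v); return o+d*(z-o[2])/d[2]
def bydepth(P,u,v,dep):
    o,d=ray(P,u,v); return o+d*dep
def save(im,f): cv2.imwrite("pics/"+f,cv2.cvtColor(im,cv2.COLOR_RGB2BGR))
E
python3 - <<'E'
from h import *
for n in ("scene","top","wrist"):
    im,d,P=grab(n); save(im,n+"0.png"); np.save(n+"0.npy",d)
    print(n,bot.get_calibration(n))
print(bot.current_t(),bot.current_orientation(),bot.current_position())
E
```

```text
pics
scene {'fx': 573.2001007522058, 'fy': 573.2001007522058, 'cx': 319.70385633096976, 'cy': 248.51605051216507, 'origin': array([ 1.00320983, -0.65312243,  1.02816207]), 'attitude': array([0.89513303, 0.3112764 , 0.11271858, 0.29856053])}
top {'fx': 577.5138406326053, 'fy': 577.5138406326053, 'cx': 319.5676394387976, 'cy': 241.65407031326674, 'origin': array([ 0.41944352, -0.08182059,  1.18944216]), 'attitude': array([-0.69627283, -0.03839649,  0.02908935,  0.71615897])}
wrist {'fx': 365.62649413868525, 'fy': 365.62649413868525, 'cx': 314.0402914097961, 'cy': 240.53206039827177, 'tool_from_camera': array([[-4.08921807e-04,  9.59250262e-01,  2.82557548e-01,
         8.27834975e-02],
       [ 9.99999907e-01,  3.54147793e-04,  2.44924994e-04,
         1.25150043e-04],
       [ 1.34877233e-04,  2.82557622e-01, -9.59250318e-01,
        -1.68675403e-01],
       [ 0.00000000e+00,  0.00000000e+00,  0.00000000e+00,
         1.00000000e+00]])}
0.15 [-4.96127797e-04  9.86106830e-01  1.66111585e-01 -1.26328211e-04] [ 0.22100096 -0.63745141  0.21592249]
```

View pics/top0.png

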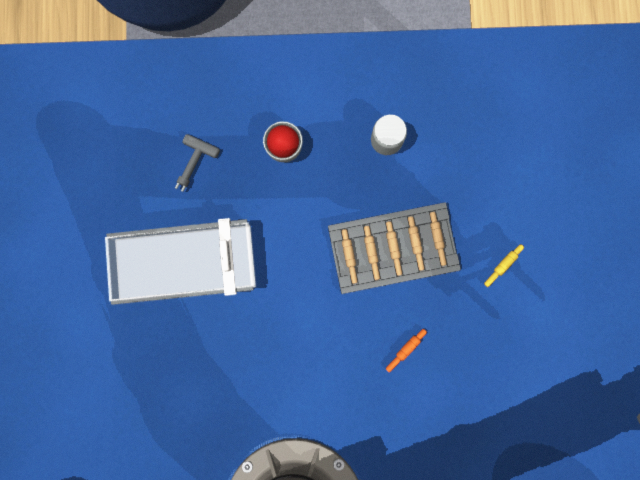

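View pics/scene0.png

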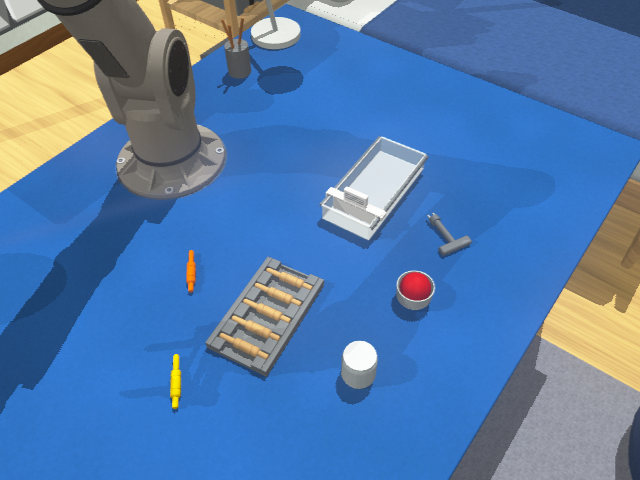

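Top view: the bin's rim corners are near (106,235), (248,222), (255,290) and (111,303). The divider is at u≈227, towards the front wall on the right. All five bails are in the tray (centre ≈(395,248)), and the orange and yellow decoys lie outside it. Next step: rough positions.

```bash
python3 - <<'E'
from h import *
P=campose("top"); d=np.load("top0.npy")
np.set_printoptions(precision=4,suppress=True)
for u,v,z in [(106,235,.05),(248,222,.05),(255,290,.05),(111,303,.05),(226,256,.087),(228,256,.06),(330,220,.022),(446,204,.022),(460,270,.022),(341,292,.022)]:
    print((u,v),onplane(P,u,v,z),bydepth(P,u,v,d[v,u]))
im=cv2.cvtColor(cv2.imread("pics/top0.png"),cv2.COLOR_BGR2HSV)
m=cv2.inRange(im,(8,60,100),(22,190,255)); m[:190]=0;m[310:]=0
for c in cv2.findContours(m,0,2)[0]:
    if cv2.contourArea(c)>80:
        (u,v),s,a=cv2.minAreaRect(c); p=onplane(P,u,v,.02); print("bail",u,v,s,a,p,np.hypot(*p[:2]))
E
```

```text
(106, 235) [0.5544 0.3573 0.05  ] [0.5545 0.3578 0.0488]
(248, 222) [0.5722 0.0732 0.05  ] [0.5725 0.0734 0.0481]
(255, 290) [0.4368 0.0615 0.05  ] [0.4375 0.0674 0.003 ]
(111, 303) [0.4191 0.3463 0.05  ] [0.4191 0.3468 0.0486]
(226, 256) [0.5028 0.1114 0.087 ] [0.5028 0.1114 0.087 ]
(228, 256) [0.5047 0.1122 0.06  ] [0.5033 0.109  0.0784]
(330, 220) [ 0.5752 -0.0904  0.022 ] [ 0.5777 -0.0906  0.003 ]
(446, 204) [ 0.6011 -0.3276  0.022 ] [ 0.6046 -0.3324 -0.0008]
(460, 270) [ 0.466  -0.3492  0.022 ] [ 0.467  -0.3549 -0.0029]
(341, 292) [ 0.4284 -0.1083  0.022 ] [ 0.4284 -0.1083  0.0211]
bail 349.1488037109375 255.86097717285156 (55.10615921020508, 9.987554550170898) 77.90524291992188 [ 0.501  -0.1271  0.02  ] 0.5168657710509099
bail 371.6176452636719 252.52943420410156 (55.100337982177734, 9.870336532592773) 77.47119140625 [ 0.5065 -0.1729  0.02  ] 0.5351485957372165
bail 393.5769348144531 247.88462829589844 (54.912513732910156, 9.805805206298828) 78.69007110595703 [ 0.5146 -0.2177  0.02  ] 0.55877516426433
bail 415.5619201660156 242.872314453125 (54.87337875366211, 9.83997631072998) 77.19573211669922 [ 0.5235 -0.2626  0.02  ] 0.5857174012015457
bail 437.6145935058594 238.36830139160156 (54.75693893432617, 9.708181381225586) 77.90524291992188 [ 0.5314 -0.3076  0.02  ] 0.6140543372396494
```

```bash
python3 - <<'E'
from h import *
# yaw test of reach over bin: tool down, tool y along bin y (approx world y rotated)
def q(yaw):
    r=R.from_matrix(np.array([[1,0,0],[0,-1,0],[0,0,-1.]])); r=R.from_euler('z',yaw)*r; x=r.as_quat(); return [x[3],x[0],x[1],x[2]]
for p in [(.40,.06,.08),(.39,.2,.08),(.38,.28,.08),(.4,.12,.25),(.40,-.24,.25),(.43,-.15,.25)]:
    for y in (0,.1,np.pi,np.pi+.1):
        s=bot.solve_ik(p,q(y)); print(p,round(y,1),None if s is None else np.round(s,2))
E
```

```text
(0.4, 0.06, 0.08) 0 [ 0.28  0.24 -0.65  2.28  0.23  0.68 -2.1 ]
(0.4, 0.06, 0.08) 0.1 [ 0.29  0.24 -0.66  2.28  0.23  0.68 -2.01]
(0.4, 0.06, 0.08) 3.1 [ 0.61  0.34 -1.03  2.26  0.43  0.75  0.85]
(0.4, 0.06, 0.08) 3.2 [ 0.62  0.34 -1.05  2.26  0.44  0.75  0.94]
(0.39, 0.2, 0.08) 0 [ 0.29  0.42 -1.06  2.2   0.52  0.8  -2.67]
(0.39, 0.2, 0.08) 0.1 [ 0.28  0.41 -1.05  2.2   0.51  0.8  -2.57]
(0.39, 0.2, 0.08) 3.1 [ 0.31  0.43 -1.08  2.19  0.53  0.81  0.45]
(0.39, 0.2, 0.08) 3.2 [ 0.31  0.43 -1.09  2.19  0.54  0.81  0.55]
(0.38, 0.28, 0.08) 0 [-1.    0.29  0.26  2.19 -0.12  0.68 -2.23]
(0.38, 0.28, 0.08) 0.1 [-1.    0.29  0.26  2.19 -0.12  0.68 -2.13]
(0.38, 0.28, 0.08) 3.1 [ 0.03  0.43 -0.94  2.13  0.49  0.81  0.35]
(0.38, 0.28, 0.08) 3.2 [ 0.03  0.44 -0.95  2.13  0.5   0.81  0.44]
(0.4, 0.12, 0.25) 0 [ 0.46  0.   -0.89  2.06  0.    1.08 -2.  ]
(0.4, 0.12, 0.25) 0.1 [ 0.46  0.   -0.89  2.06  0.    1.08 -1.9 ]
(0.4, 0.12, 0.25) 3.1 [ 0.6   0.01 -1.02  2.06  0.01  1.08  1.14]
(0.4, 0.12, 0.25) 3.2 [ 0.62  0.01 -1.04  2.06  0.01  1.08  1.24]
(0.4, -0.24, 0.25) 0 [ 0.51  0.05 -0.11  2.01  0.01  1.08 -1.18]
(0.4, -0.24, 0.25) 0.1 [ 0.52  0.05 -0.12  2.01  0.01  1.08 -1.08]
(0.4, -0.24, 0.25) 3.1 [ 0.93  0.08 -0.56  1.99  0.05  1.08  1.93]
(0.4, -0.24, 0.25) 3.2 [ 0.95  0.08 -0.57  1.99  0.05  1.08  2.03]
(0.43, -0.15, 0.25) 0 [ 0.44  0.04 -0.25  2.02  0.01  1.08 -1.39]
(0.43, -0.15, 0.25) 0.1 [ 0.45  0.04 -0.26  2.02  0.01  1.08 -1.29]
(0.43, -0.15, 0.25) 3.1 [ 0.78  0.07 -0.61  2.01  0.04  1.08  1.73]
(0.43, -0.15, 0.25) 3.2 [ 0.79  0.07 -0.61  2.01  0.04  1.08  1.83]
```

```bash
cat >> h.py <<'E'
def q(yaw):
    r=R.from_euler('z',yaw)*R.from_matrix(np.diag([-1.,1,-1])); x=r.as_quat(); return [x[3],x[0],x[1],x[2]]
np.set_printoptions(precision=4,suppress=True)
E
python3 - <<'E'
from h import *
bot.move_linear([.221,-.638,.32]) 
bot.movep([.50,.14,.26],q(.0625))
im,d,P=grab("wrist"); save(im,"w1.png"); np.save("w1.npy",d); print(bot.current_t(),bot.current_qpos(),P)
E
```

```text
3.95 [ 0.4389  0.245  -0.9587  1.8554  0.219   1.1526  1.0362] ({'fx': 365.62649413868525, 'fy': 365.62649413868525, 'cx': 314.0402914097961, 'cy': 240.53206039827177, 'tool_from_camera': array([[-0.0004,  0.9589,  0.2838,  0.0828],
       [ 1.    ,  0.0005, -0.0002, -0.0001],
       [-0.0003,  0.2838, -0.9589, -0.1687],
       [ 0.    ,  0.    ,  0.    ,  1.    ]])}, array([[-0.0604, -0.9571, -0.2832],
       [ 0.9982, -0.0578, -0.0174],
       [ 0.0003, -0.2838,  0.9589]]), array([0.4177, 0.1341, 0.4286]))
```

View pics/w1.png

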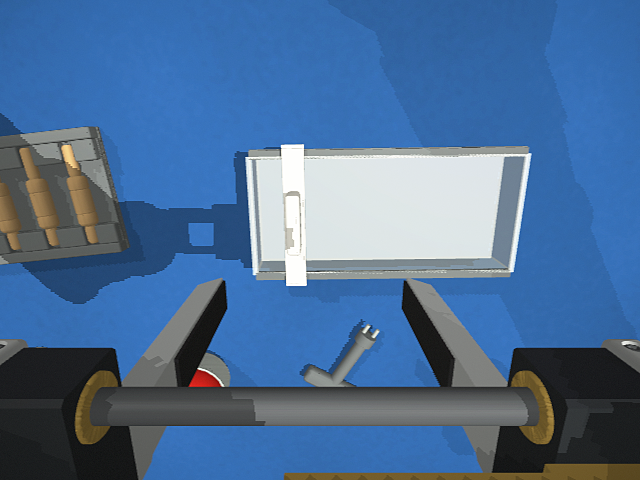

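Wrist view: the grip is at about (292,222), and the front wall's inner edge is at u≈256 on the left. Next I measure the grip and rims from depth.

```bash
python3 - <<'E'
from h import *
P=campose("wrist"); d=np.load("w1.npy"); c,Rm,o=P
v,u=np.mgrid[:480,:640]
D=np.stack([(u-c["cx"])/c["fx"],-(v-c["cy"])/c["fy"],-np.ones_like(u)],-1)@Rm.T
W=o+D*d[...,None]
psi=.0625; X=np.array([np.cos(psi),np.sin(psi)]);Y=np.array([-np.sin(psi),np.cos(psi)])
bf=np.array([.5042,.0719])
rx=(W[...,:2]-bf)@X; ry=(W[...,:2]-bf)@Y; z=W[...,2]
m=(v<275)&(z>.083)&(z<.095)&(abs(rx)<.07); print("grip",m.sum(),rx[m].min(),rx[m].max(),ry[m].min(),ry[m].max(),z[m].mean(), np.percentile(z[m],[5,95]))
m=(v<290)&(abs(z-.05)<.006)&(abs(rx)<.055)&(ry<.02); print("front wall",m.sum(),ry[m].min(),ry[m].max(),np.median(z[m]),np.polyfit(rx[m],ry[m],1))
m=(v<290)&(abs(z-.05)<.006)&(abs(rx)<.055)&(ry>.2); print("back wall",m.sum(),ry[m].min(),ry[m].max(),np.median(z[m]))
for s in (-1,1):
    m=(v<290)&(abs(z-.053)<.006)&(s*rx>.05)&(ry>.06)&(ry<.27); print("rim",s,m.sum(),np.percentile(rx[m],[2,98]),np.median(z[m]),np.polyfit(ry[m],rx[m],1))
m=(v<290)&(z<.01)&(abs(rx)<.05)&(ry>.07)&(ry<.2); print("floor",np.median(z[m]))
E
```

```text
grip 862 -0.025832984982034474 0.03442216151097111 0.03966615377057467 0.05393817941649626 0.08701105616542616 [0.0851 0.0885]
front wall 681 -0.0016395174104563406 0.006061141633433231 0.05028089759507598 [0.0108 0.0026]
back wall 932 0.27951832021886147 0.2880619322608114 0.050107786911776114
rim -1 2089 [-0.068  -0.0576] 0.05039412141636834 [-0.0114 -0.0611]
rim 1 1647 [0.0632 0.0731] 0.05046191405151795 [-0.0106  0.0696]
floor 0.003509284572173421
```

```bash
cat >> h.py <<'E'
PSI=.0735; BX=np.array([np.cos(PSI),np.sin(PSI)]);BY=np.array([-np.sin(PSI),np.cos(PSI)]); BF=np.array([.5082,.0762])
def B(x,y,z): return [*(BF+x*BX+y*BY),z]
def binc():
    p=np.array(bot.current_position()); e=p[:2]-BF; return np.array([e@BX,e@BY,p[2]])
def cam_bin(name="wrist"):
    im,d,P=grab(name); c,Rm,o=P; v,u=np.mgrid[:480,:640]
    W=o+(np.stack([(u-c["cx"])/c["fx"],-(v-c["cy"])/c["fy"],-np.ones_like(u)],-1)@Rm.T)*d[...,None]
    e=W[...,:2]-BF; return im,W,e@BX,e@BY,P
E
python3 - <<'E'
from h import *
bot.move_gripper(.5)
bot.movep(B(0,.043,.12),q(PSI)); bot.move_linear(B(0,.043,.073),v=.08)
print(bot.current_contact_force())
bot.move_gripper(0); print(bot.current_opening(),bot.current_grasp_force(),bot.current_contact_force())
bot.move_linear(B(0,.245,.073),v=.08); print(bot.current_contact_force(),binc())
y=.245
while y<.262:
    y+=.001; bot.move_linear(B(0,y,.073),v=.02); f=np.array(bot.current_contact_force())[:2]@BY
    if f<-8: break
print(y,f,bot.current_opening(),binc())
bot.move_gripper(.5); bot.pause(.1); print(bot.current_contact_force())
bot.move_linear(B(0,y,.13)); bot.movep(B(0,.13,.28),q(PSI))
im,W,rx,ry,P=cam_bin(); save(im,"w2.png"); z=W[...,2]; v=np.mgrid[:480,:640][0]
m=(v<290)&(z>.083)&(z<.095)&(abs(rx)<.07); print("grip",m.sum(),rx[m].min(),rx[m].max(),ry[m].min(),ry[m].max())
print(bot.current_t())
E
```

```text
[0.2129 0.6284 0.3415]
0.14352262763676013 30.000675916671753 [ 0.1961 -1.0548  3.3379]
[ 0.1953 -1.7518  5.4788] [0.0001 0.2451 0.0731]
0.256 -12.257643785459528 0.14800991323623516 [0.0001 0.2539 0.073 ]
[ 0.4101 -0.6111  0.008 ]
grip 809 -0.029525846588764046 0.029788215785250607 0.24647017203273172 0.26106464264158297
14.3833
```

The divider is at its stop. Next, a close look at the tray.

```bash
cat >> h.py <<'E'
def bails(z=.024, yaw=.167, roi=None, name="wrist"):
    im,d,P=grab(name)
    hsv=cv2.cvtColor(im,cv2.COLOR_RGB2HSV); m=cv2.inRange(hsv,(8,60,70),(22,190,255))
    m=cv2.morphologyEx(m,cv2.MORPH_CLOSE,np.ones((3,3)))
    m[290:]=0; out=[]
    for c in cv2.findContours(m,0,2)[0]:
        if cv2.contourArea(c)<300: continue
        pts=np.array([onplane(P,*p,z)[:2] for p in c[:,0].astype(float)])
        k=np.zeros(m.shape,np.uint8); cv2.drawContours(k,[c],-1,1,-1); vv,uu=np.nonzero(k)
        o,_=ray(P,0,0); cal,Rm,_=P
        Dd=np.stack([(uu-cal["cx"])/cal["fx"],-(vv-cal["cy"])/cal["fy"],-np.ones(len(uu))],1)@Rm.T
        w=(o+Dd*((z-o[2])/Dd[:,2])[:,None])[:,:2]
        ev,V=np.linalg.eigh(np.cov((w-w.mean(0)).T)); ax=V[:,1]*np.sign(V[0,1]); n=np.array([-ax[1],ax[0]])
        s=(w-w.mean(0))@ax; t=(w-w.mean(0))@n
        b=np.arange(s.min(),s.max(),.003); wid=[np.ptp(t[(s>=x)&(s<x+.003)]) if ((s>=x)&(s<x+.003)).sum()>1 else 0 for x in b]
        bar=[x+.0015 for x,ww in zip(b,wid) if ww>.016]
        if not bar: continue
        sm=(s.min()+s.max())/2; bm=(min(bar)+max(bar))/2
        tm=(t[(s>min(bar))&(s<max(bar))].min()+t[(s>min(bar))&(s<max(bar))].max())/2
        out.append(dict(mid=w.mean(0)+ax*sm+n*tm,barrel=w.mean(0)+ax*bm+n*tm,yaw=np.arctan2(ax[1],ax[0]),L=np.ptp(s),bl=np.ptp(bar),off=bm-sm,bw=np.ptp(t)))
    return im,sorted(out,key=lambda b:-b["mid"][1])
E
python3 - <<'E'
from h import *
bot.movep([.515,-.22,.27],q(.167))
im,o=bails(); save(im,"w3.png")
for b in o: print(b)
print(bot.current_t())
E
```

```text
{'mid': array([ 0.5016, -0.1264]), 'barrel': array([ 0.5065, -0.1255]), 'yaw': np.float64(0.18359750679867395), 'L': np.float64(0.11019408264570424), 'bl': np.float64(0.051000000000000045), 'off': np.float64(0.00490295867714793), 'bw': np.float64(0.02051688262780396)}
{'mid': array([ 0.5069, -0.1714]), 'barrel': array([ 0.5135, -0.1703]), 'yaw': np.float64(0.1688696236109832), 'L': np.float64(0.10973426349549117), 'bl': np.float64(0.05400000000000005), 'off': np.float64(0.006632868252254467), 'bw': np.float64(0.019777733555914008)}
{'mid': array([ 0.5145, -0.2159]), 'barrel': array([ 0.5195, -0.2151]), 'yaw': np.float64(0.16475130094900428), 'L': np.float64(0.10974630355489454), 'bl': np.float64(0.051000000000000045), 'off': np.float64(0.005126848222552782), 'bw': np.float64(0.019594306035651786)}
{'mid': array([ 0.5233, -0.2606]), 'barrel': array([ 0.5282, -0.2598]), 'yaw': np.float64(0.16706321620394177), 'L': np.float64(0.10989959568384688), 'bl': np.float64(0.051000000000000045), 'off': np.float64(0.0050502021580766145), 'bw': np.float64(0.019904782043221686)}
{'mid': array([ 0.5315, -0.3053]), 'barrel': array([ 0.5373, -0.3043]), 'yaw': np.float64(0.16493244862870804), 'L': np.float64(0.11116123932687139), 'bl': np.float64(0.05400000000000005), 'off': np.float64(0.005919380336564365), 'bw': np.float64(0.019627102250749255)}
16.0083
```

View pics/w3.png

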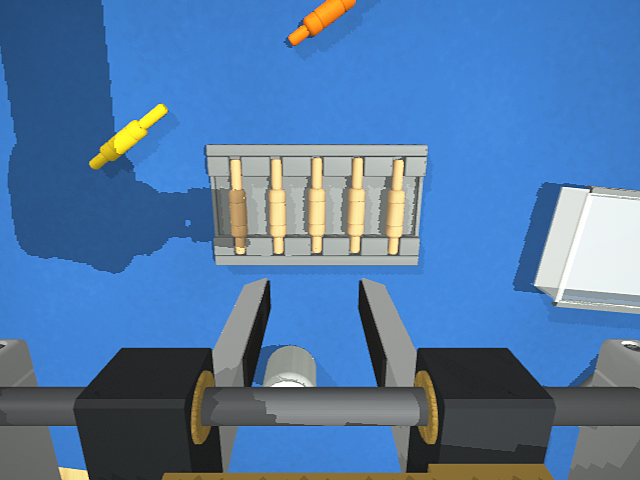

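```bash
cat > pick.py <<'E'
from h import *
import sys
LOOK=[.515,-.22,.25]
def run(idx, y, expect):
    bot.movep(LOOK,q(.167))
    im,o=bails(z=.018); o=[b for b in o if b["mid"][1]<.03 and .10<b["L"]<.12]
    print("seen",len(o),[np.round(b["mid"],3).tolist() for b in o])
    if len(o)!=expect: save(im,"odd.png"); raise SystemExit("unexpected count")
    b=o[idx]; ax=np.array([np.cos(b["yaw"]),np.sin(b["yaw"])]); g=b["mid"]+.004*ax*np.sign(b["off"]); sg=np.sign(b["off"])
    yaw=np.median([k["yaw"] for k in o]); print("yaw",b["yaw"],yaw,"off",b["off"])
    bot.move_gripper(.36)
    bot.movep([*g,.09],q(yaw)); bot.move_linear([*g,.021],v=.1); f=np.array(bot.current_contact_force())
    bot.move_gripper(0); op=bot.current_opening(); print("down",f,"open",op)
    bot.move_linear([*g,.10],v=.12); print("lift",bot.current_opening(),bot.current_grasp_force(),bot.current_contact_force())
    if bot.current_opening()<.17: raise SystemExit("not held")
    px=.004*sg
    bot.movep(B(px,y,.13),q(PSI)); print("over",bot.current_opening(),bot.current_grasp_force())
    if bot.current_opening()<.17: raise SystemExit("lost")
    bot.move_linear(B(px,y,.04),v=.12); f0=bot.current_contact_force()[2]
    z=.04
    while z>.0172:
        z-=.002 if z>.022 else .001; bot.move_linear(B(px,y,z),v=.05); f=bot.current_contact_force()[2]-f0
        if f>2.5: break
    print("placed z",z,f,bot.current_opening())
    bot.move_gripper(.30); bot.move_linear(B(px,y,.10),v=.15)
    bot.movep(B(0,.10,.26),q(PSI))
    im,o=bails(z=.013); o=[k for k in o if k["mid"][1]>.05]
    for k in o: e=k["mid"]-BF; print("bin",e@BX,e@BY,k["yaw"]-PSI,k["L"])
    print("t",bot.current_t()); save(im,"p%d.png"%round(y*1000)); return len(o)
E
python3 -c "
from pick import *
run(0,.030,5)"
```

```text
seen 5 [[0.502, -0.125], [0.508, -0.171], [0.516, -0.216], [0.525, -0.261], [0.533, -0.306]]
yaw 0.1635973839278338 0.16810505277240315 off 0.005159814629539353
down [ 1.4014  0.9186 -0.3565] open 0.20410872367637592
lift 0.20623897836967425 29.999959766864777 [ 0.7812 -0.506  -0.3281]
over 0.20380217065940906 29.999777376651764
placed z 0.01699999999999998 11.627428895364936 0.20252993979291603
bin -0.0005617256815082193 0.029857110488840585 -0.0018098669273123452 0.11096084843068635
t 26.7583
```

```bash
sed -i 's/z>.0172/z>.0182/' pick.py; python3 -c "
from pick import *
n=run(0,.072,4)
assert n==2
n=run(0,.114,3)"
```

```text
seen 4 [[0.508, -0.171], [0.516, -0.216], [0.525, -0.261], [0.533, -0.306]]
yaw 0.16839050427825067 0.16768657419537925 off 0.005349145622192863
down [-0.4928  0.4136  0.9993] open 0.205970539618763
lift 0.20315871737397936 29.999922215938568 [-0.4153  1.1163 -0.2082]
over 0.20238607281126902 29.99983549118042
placed z 0.01799999999999998 -0.04713497543050715 0.2006713428791693
bin -0.00026334039095834776 0.07175591371428285 -0.0012537528140358356 0.11105733761001135
bin -0.0002893505653298646 0.029923547429141984 -0.0019059137131441778 0.11106320516371167
t 38.5583
seen 3 [[0.492, -0.22], [0.501, -0.264], [0.509, -0.31]]
yaw 0.17763332790977937 0.172671022804479 off 0.0061215821510284645
down [-0.5739 -0.3    -0.6931] open 0.20386129488132193
lift 0.20553661769042028 29.999845325946808 [-0.0544  0.1338 -0.115 ]
over 0.20383796357659095 29.999762177467346
placed z 0.01799999999999998 -0.06282032531678075 0.2069475657156494
bin -0.0001422439646266062 0.11423574875049851 -0.0048798852569885975 0.11110106577985746
bin -0.0001846453619329981 0.07164793072618104 -0.0012437661605082806 0.1110739601512279
bin -0.00022554440655570853 0.02997291104091367 -0.00211329911553719 0.11108194328277707
t 50.625
```

The tray was knocked aside and the look before each pick caught it. I'll carry on.

```bash
python3 -c "
from pick import *
n=run(0,.156,2)
assert n==4
n=run(0,.198,1)"
```

```text
seen 2 [[0.501, -0.264], [0.509, -0.31]]
yaw 0.17015442005590692 0.17106443094785578 off 0.005472503291951175
down [0.6962 0.8047 0.6412] open 0.20465556416200972
lift 0.20107256092971235 29.999875724315643 [-0.4029  0.7468 -0.3136]
over 0.19963176582746 29.99989628791809
placed z 0.01799999999999998 -0.9673951026941512 0.2062413327665952
bin -0.0002986138161795575 0.1562345443862743 -0.0010253350121207233 0.1110046895846632
bin -0.00033116635487647584 0.11426122904157815 -0.004867807378571676 0.11103934708268878
bin -0.0003654358906362341 0.07172467969794293 -0.0003782188876689796 0.11101427234057881
bin -0.00039812353832690373 0.03003359152315629 -0.0016244352878320295 0.11102167237200941
t 63.0333
seen 1 [[0.509, -0.31]]
yaw 0.1711377439862692 0.1711377439862692 off 0.005982637314437232
down [ 0.5715  0.2979 -0.0534] open 0.208758174247843
lift 0.2048028274815726 29.999932050704956 [-0.7029 -0.5454  0.1408]
over 0.20296936389529843 29.999839067459106
placed z 0.01799999999999998 0.1837826403221666 0.20424401480990448
bin 4.229015338310878e-05 0.198063096523494 -0.0001095155495478145 0.11213480184808527
bin 1.094801582029492e-05 0.1560774270057429 -0.00048094075771279443 0.11213199850410277
bin -2.0819875038990314e-05 0.11377421903732486 0.0004144561278458664 0.11213604087630608
bin -0.0006818664491811912 0.07185381209768427 -0.003024408918173599 0.11088501355862612
bin -0.0007129129851011223 0.02999738065212578 -0.0016831060154099547 0.11087715145366117
t 75.85
```

```bash
python3 - <<'E'
from h import *
bot.move_gripper(.5)
bot.movep(B(0,.2537,.13),q(PSI)); bot.move_linear(B(0,.2537,.073),v=.08)
bot.move_gripper(0); print(bot.current_opening())
y0=binc()[1]
bot.move_linear(B(0,.125,.073),v=.05); print(bot.current_contact_force(),bot.current_opening())
bot.move_linear(B(0,.110,.073),v=.03)
y=.110
while y>.098:
    y-=.0005; bot.move_linear(B(0,y,.073),v=.01); f=np.array(bot.current_contact_force())@np.r_[BY,0]
    if y<.107: print(round(y,4),round(f,1))
    if f>9: break
print(y,f,bot.current_opening(),binc())
bot.move_gripper(.5); bot.pause(.1)
bot.move_linear(B(0,y,.13)); bot.movep(B(0,.10,.26),q(PSI))
im,W,rx,ry,P=cam_bin(); save(im[100:300,200:460].repeat(3,0).repeat(3,1)[:600,:780],"w4.png"); z=W[...,2]; v=np.mgrid[:480,:640][0]
m=(v<290)&(z>.083)&(z<.095)&(abs(rx)<.07); print("grip",m.sum(),(ry[m].min()+ry[m].max())/2,rx[m].min(),rx[m].max())
m=(v<290)&(ry>.01)&(ry<.09)&(abs(rx)<.02); print("bail z",np.percentile(z[m],[5,50,98]))
_,o=bails(z=.013)
for k in o:
    e=k["mid"]-BF; print("bin",e@BX,e@BY,k["yaw"]-PSI,k["L"],k["bw"])
print(bot.current_t())
E
```

```text
0.1495545833589166
[1.1166 1.6328 5.1805] 0.1446304113450572
0.1065 2.3
0.106 1.8
0.1055 2.3
0.105 1.4
0.1045 2.7
0.104 2.0
0.1035 1.6
0.103 2.1
0.1025 1.1
0.102 2.8
0.1015 2.6
0.101 2.7
0.1005 2.2
0.1 2.4
0.0995 2.1
0.099 2.3
0.0985 2.3
0.098 2.9
0.09799999999999999 2.8602934123131054 0.14554828109957066 [0.0001 0.0976 0.073 ]
grip 831 0.09789520582716729 -0.02967522549361358 0.02932033113792208
bail z [0.016  0.0225 0.2614]
bin 0.003103801541884606 0.04612684857441797 0.024355124469361486 0.1202760449868524 0.08009061313525212
90.05
```

View pics/w4.png

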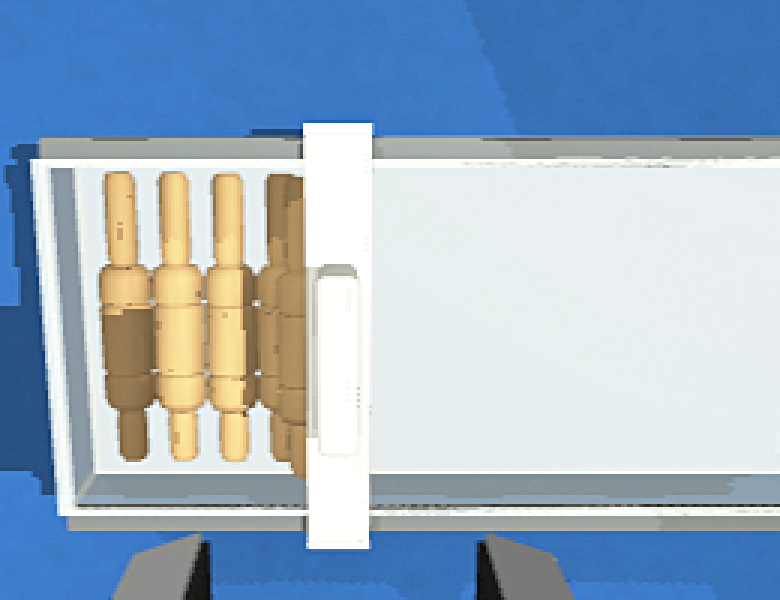

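The last bail rode up on its neighbour: the grip is at 0.098, and five bails need about 0.1035. I'll back the divider off, let the bail drop and check heights.

```bash
cat >> h.py <<'E'
def slide(y0,y1,v=.02):
    bot.move_gripper(.5); bot.movep(B(0,y0,.13),q(PSI)); bot.move_linear(B(0,y0,.073),v=.1)
    bot.move_gripper(0); bot.move_linear(B(0,y1,.073),v=v); f=np.array(bot.current_contact_force())@np.r_[BY,0]
    bot.move_gripper(.5); bot.move_linear(B(0,y1,.13))
    return f
def look(fn,yc=.06,crop=True):
    bot.movep(B(0,yc,.26),q(PSI)); im,W,rx,ry,P=cam_bin(); z=W[...,2]; v=np.mgrid[:480,:640][0]
    c=im[100:300,200:460].repeat(3,0).repeat(3,1) if crop else im
    save(c,fn)
    m=(v<290)&(z>.083)&(z<.095)&(abs(rx)<.07); print("grip",m.sum(),(ry[m].min()+ry[m].max())/2)
    for x0,x1 in ((-.012,0),(.012,.025)):
        print("profile z/mm:",[(int(y*1000),round(1000*np.median(z[(v<290)&(z<.06)&(rx>x0)&(rx<x1)&(abs(ry-y)<.0015)]),1)) for y in np.arange(.0,.13,.004) if ((v<290)&(z<.06)&(rx>x0)&(rx<x1)&(abs(ry-y)<.0015)).any()])
    print("t",bot.current_t())
E
python3 - <<'E'
from h import *
look("w5.png"); print(slide(.098,.110)); look("w6.png")
E
```

```text
grip 879 0.09796320586663496
profile z/mm: [(0, np.float64(39.2)), (4, np.float64(3.6)), (8, np.float64(18.0)), (12, np.float64(21.7)), (16, np.float64(22.8)), (20, np.float64(22.6)), (24, np.float64(19.4)), (28, np.float64(17.9)), (32, np.float64(21.9)), (36, np.float64(22.8)), (40, np.float64(22.3)), (44, np.float64(20.0)), (48, np.float64(18.0)), (52, np.float64(21.9)), (56, np.float64(23.0)), (60, np.float64(22.4)), (64, np.float64(19.9)), (68, np.float64(18.2)), (72, np.float64(21.8)), (76, np.float64(33.9)), (80, np.float64(39.5)), (84, np.float64(41.1)), (88, np.float64(55.8)), (92, np.float64(57.1)), (108, np.float64(55.9)), (116, np.float64(3.4)), (120, np.float64(3.7)), (124, np.float64(3.6)), (128, np.float64(3.6))]
profile z/mm: [(0, np.float64(38.2)), (4, np.float64(3.5)), (8, np.float64(17.7)), (12, np.float64(21.8)), (16, np.float64(23.1)), (20, np.float64(22.6)), (24, np.float64(20.2)), (28, np.float64(18.8)), (32, np.float64(21.5)), (36, np.float64(22.8)), (40, np.float64(22.5)), (44, np.float64(19.5)), (48, np.float64(18.3)), (52, np.float64(22.2)), (56, np.float64(
[... 1009 characters left out ...]
3)), (104, np.float64(56.4))]
profile z/mm: [(0, np.float64(38.5)), (4, np.float64(3.6)), (8, np.float64(17.7)), (12, np.float64(22.1)), (16, np.float64(23.3)), (20, np.float64(22.4)), (24, np.float64(19.3)), (28, np.float64(18.6)), (32, np.float64(22.1)), (36, np.float64(22.9)), (40, np.float64(22.6)), (44, np.float64(19.7)), (48, np.float64(17.6)), (52, np.float64(21.7)), (56, np.float64(23.1)), (60, np.float64(22.6)), (64, np.float64(19.9)), (68, np.float64(18.5)), (72, np.float64(21.9)), (76, np.float64(22.9)), (80, np.float64(22.5)), (84, np.float64(20.1)), (88, np.float64(16.4)), (92, np.float64(21.8)), (96, np.float64(23.1)), (100, np.float64(23.5)), (104, np.float64(55.8))]
t 95.1667
```

View pics/w6.png

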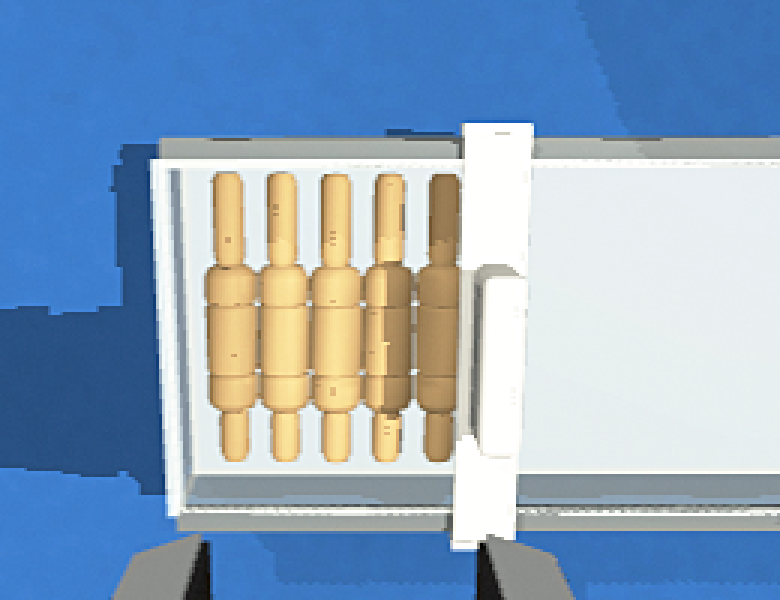

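The row is flat again, but it sits about 7 mm off the front wall: axes at roughly 17, 37, 57, 77 and 98 mm. I'll move the divider back, then roll each bail to the wall in turn with a light fingertip press on top. After that the divider only has to close up and not push the row.

```bash
cat >> h.py <<'E'
def axes(yc=.07):
    bot.movep(B(0,yc,.26),q(PSI)); im,W,rx,ry,P=cam_bin(); z=W[...,2]; v=np.mgrid[:480,:640][0]
    m=(v<290)&(rx>-.015)&(rx<.028)&(z>.0215)&(z<.026)&(ry>0)&(ry<.25)
    h,_=np.histogram(ry[m],np.arange(0,.251,.001)); lab=h>8; n,l=cv2.connectedComponents(lab.astype(np.uint8)[None])
    y=[(np.nonzero(l[0]==i)[0].min()+np.nonzero(l[0]==i)[0].max()+1)/2000 for i in range(1,n) if (l[0]==i).sum()>3]
    print("axes",np.array(y)*1000); return y
QR=q(PSI-np.pi/2)
def roll(y,target):
    d=y-target; n=max(1,int(np.ceil(d/.0042)))
    for k in range(n):
        s=d/n; a=y-k*s; st=2*s+(.001 if k==n-1 else 0); y0=a+st/2
        bot.move_linear(B(.0065,y0,.042),QR,v=.12); f0=bot.current_contact_force()[2]; z=.037
        bot.move_linear(B(.0065,y0,z),v=.05)
        while z>.0315:
            z-=.0005; bot.move_linear(B(.0065,y0,z),v=.02); f=bot.current_contact_force()[2]-f0
            if f>3.5: break
        bot.move_linear(B(.0065,y0-st,z),v=.03); f1=np.array(bot.current_contact_force()); print("roll",round(a,4),"->",round(a-s,4),"z",round(z,4),"f",round(f,1),f1)
        bot.move_linear(B(.0065,y0-st,.042),v=.1)
E
python3 - <<'E'
from h import *
slide(.110,.165,.06)
y=axes(); 
print(bot.solve_ik(B(.0065,.02,.06),QR))
bot.move_gripper(0); bot.movep(B(.0065,.02,.06),QR)
roll(y[0],.0105)
bot.move_linear(B(.0065,.05,.09)); y=axes(); print(bot.current_t())
E
```

```text
axes [16.5 36.5 57.  77.5 97. ]
[ 0.2541  0.4685 -0.6868  2.044   0.4236  0.7706 -0.6169]
roll 0.0165 -> 0.0135 z 0.034 f 3.8 [-0.967   0.9184  5.411 ]
roll 0.0135 -> 0.0105 z 0.034 f 4.7 [-0.2972  4.515   3.5528]
axes [11.5 36.5 57.  78.5 97. ]
109.9583
```

```bash
python3 - <<'E'
from h import *
y=[.0115,.0365,.057,.078,.097]
bot.movep(B(.0065,.036,.06),QR)
for i in range(1,5): roll(y[i],.0107+.02*i)
bot.move_linear(B(.0065,.09,.09)); y=axes(); print(bot.current_t())
E
```

```text
roll 0.0365 -> 0.0336 z 0.034 f 3.6 [-0.6241  0.2036  4.6187]
roll 0.0336 -> 0.0307 z 0.0335 f 10.3 [-2.6228  1.4415  9.807 ]
roll 0.057 -> 0.0539 z 0.034 f 3.7 [-0.8407 -0.6318  4.6712]
roll 0.0539 -> 0.0507 z 0.034 f 4.4 [0.1492 0.0345 3.0788]
roll 0.078 -> 0.0743 z 0.0335 f 8.6 [-2.4719 -0.1888 10.7245]
roll 0.0743 -> 0.0707 z 0.0335 f 9.5 [-1.834   2.8704  7.6325]
roll 0.097 -> 0.0939 z 0.034 f 5.0 [-1.2744  1.0141  4.985 ]
roll 0.0939 -> 0.0907 z 0.0335 f 9.5 [-2.7193  2.6798  9.0438]
axes [11.5 31.  51.5 68.5 75.  93. ]
135.9917
```

```bash
python3 - <<'E'
from h import *
bot.move_gripper(.5); bot.movep(B(0,.165,.13),q(PSI)); bot.move_linear(B(0,.165,.073),v=.1); bot.move_gripper(0)
bot.move_linear(B(0,.112,.073),v=.05)
y=.112
while y>.1042:
    y-=.0005; bot.move_linear(B(0,y,.073),v=.01)
    print(round(y,4),round(np.array(bot.current_contact_force())@np.r_[BY,0],1),binc()[1])
bot.move_gripper(.5); bot.move_linear(B(0,y,.13)); look("w7.png")
E
```

```text
0.1115 0.6 0.11043594402730607
0.111 1.9 0.1100977819265273
0.1105 -0.0 0.10963720928913656
0.11 1.1 0.10921162672250155
0.1095 1.8 0.10875932249600238
0.109 1.9 0.10826149471591041
0.1085 0.4 0.10778694438169266
0.108 1.8 0.10726095794533627
0.1075 1.8 0.10677364816041345
0.107 1.2 0.10628590482353546
0.1065 2.1 0.1058023654740831
0.106 1.4 0.10530053760661713
0.1055 1.9 0.10476822485765401
0.105 1.6 0.10431349033316804
0.1045 1.5 0.1038073624262998
0.104 2.5 0.10349844349575392
grip 868 0.10384826845879291
profile z/mm: [(0, np.float64(40.4)), (4, np.float64(20.9)), (8, np.float64(22.8)), (12, np.float64(22.8)), (16, np.float64(21.6)), (20, np.float64(16.9)), (24, np.float64(20.1)), (28, np.float64(22.7)), (32, np.float64(23.1)), (36, np.float64(22.3)), (40, np.float64(17.6)), (44, np.float64(19.6)), (48, np.float64(22.6)), (52, np.float64(22.8)), (56, np.float64(21.9)), (60, np.float64(16.5)), (64, np.float64(19.8)), (68, np.float64(23.0)), (72, np.float64(23.1)), (76, np.float64(21.8)), (80, np.float64(17.5)), (84, np.float64(20.3)), (88, np.float64(22.8)), (92, np.float64(23.2)), (96, np.float64(56.2)), (124, np.float64(3.7)), (128, np.float64(3.4))]
profile z/mm: [(0, np.float64(41.2)), (4, np.float64(20.6)), (8, np.float64(22.7)), (12, np.float64(23.3)), (16, np.float64(21.7)), (20, np.float64(17.8)), (24, np.float64(20.4)), (28, np.float64(22.7)), (32, np.float64(22.6)), (36, np.float64(21.8)), (40, np.float64(16.6)), (44, np.float64(20.7)), (48, np.float64(22.4)), (52, np.float64(23.3)), (56, np.float64(21.9)), (60, np.float64(16.5)), (64, np.float64(19.8)), (68, np.float64(23.1)), (72, np.float64(23.0)), (76, np.float64(21.7)), (80, np.float64(18.2)), (84, np.float64(20.5)), (88, np.float64(22.9)), (92, np.float64(23.5)), (96, np.float64(56.3)), (124, np.float64(3.7)), (128, np.float64(4.1))]
t 145.95
```

View pics/w7.png

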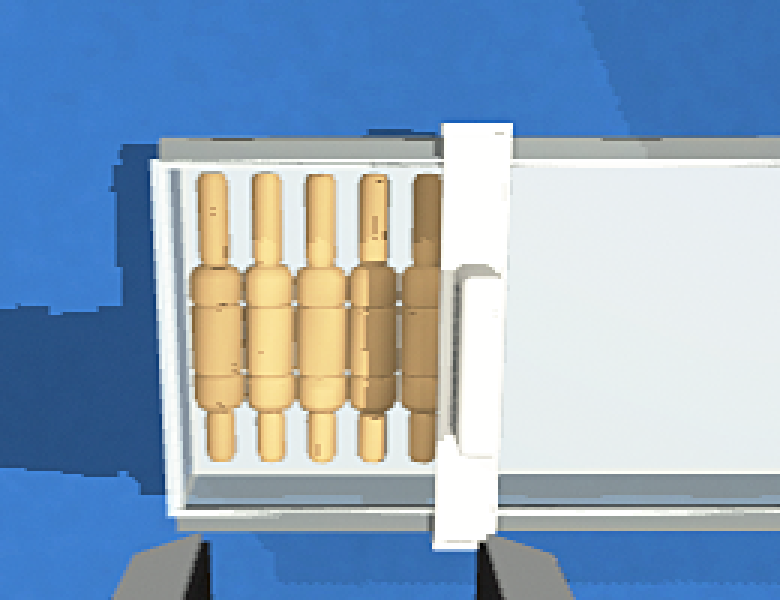

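All five bails lie flat and in contact, with axes at about 11, 31, 51, 71 and 91 mm. The first touches the front wall and the divider face is at about 0.100 m, with force rising on contact. I'm handing in.

```bash
python3 -c "
from h import *
print(bot.current_contact_force()); print(bot.job_done(), bot.current_t())"
```

```text
[ 0.5193 -0.534   0.0881]
the job is handed in; nothing more can be done
the job is handed in; nothing more can be done
```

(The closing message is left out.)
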